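# Take the temperature logger out from under the dish stack and read it out

### The job

The temperature logger with the orange head has finished its run with its blade under the stack of petri dishes. Draw it out from under the stack, level and with care, so that all seven dishes stay neatly stacked and upright on their stand; set its head fully home in the pocket of the readout cradle with the blade lying along the rest; then switch the cradle on by pressing down the raised end of its red rocker.

Things in the scene. Friction and masses are not known exactly. Their poses are not given: they have to be found in the camera images.
- logger_head (a point): Centre of the loose temperature logger's head, half-way up: an orange block 34 mm long (x), 30 mm wide (y; grip across the ribbed sides) and 28 mm tall, dark display on top. Its underside is 14 mm below this point, on the table at the start. A steel blade sticks out along +x. z up. 120 g in all; centre of mass about 25 mm ahead of this point.
- blade_tip (a point): Rounded tip of the logger's flat steel blade, half-way through its thickness, 107 mm ahead of the head's centre and 4 mm lower. The blade is 4 mm thick and 36 mm wide; its full width begins 21 mm ahead of the head's centre. At the start it lies on the stand's slab under the lowest dish. Axes as the head's.
- stand_seat (a point): Middle of the upper face of the fixed dish stand, on the axis of the dish stack, 8 mm above the table; x points to the back. The logger's blade points along +x (within a few degrees); its head stands on the table 69 mm before this point, only 7 mm in front of the dishes, so that a gripper held upright over it may meet the stack, about 110 mm tall.
- dish_stand: The dish stand: a blue slab 112 mm wide and 8 mm high, from 42 mm before to 56 mm behind stand_seat, with four steel rods 6 mm thick, 41 mm high, at 35 mm from stand_seat both ways in x and y. The dishes have 1 to 2 mm of play between the rods, which hold the lowest two back. Blade passes between the front rods (64 mm clear). Origin 65 mm before stand_seat, on the table.
- pocket (a point): Centre of the floor of the pocket in the fixed readout cradle, 10 mm above the table; x points from the console to the blade rest. The pocket is a black rim 5 mm high, 4 to 5 mm thick, 39 mm (x) by 34 mm (y) inside. The head stands on its floor, blade along +x, passing 3 mm over the rim onto a black rest 8 mm above the floor, 64 to 80 mm behind this point.
- cradle: The readout cradle: a grey slab 212 mm long (x), 68 mm wide and 10 mm high, from 102 mm before the pocket's centre to 110 mm behind it; its console, 18 mm high, takes up the part from 36 to 102 mm before the pocket's centre. Origin on the table under the pocket's centre; axes as the pocket's.
- power (a joint): Red rocker switch on the cradle's console, hinged across the cradle (along y) 70 mm before the pocket's centre, 17.5 mm above the table. 0 rad = off: its near end (away from the pocket) stands up; 0.4 rad = on: that end is down. It stays where it is left; about 3 N on the near end move it.
- rocker_press (a point): Point on the upper face of the rocker's near (raised) end, where to press down; it moves with the rocker, about 5 mm down from off to on. The rocker is 36 mm long (x) and 19 mm wide (y), with a white mark at this end.
- dish_1: Petri dish 1 of the stack of seven, counted from the bottom: closed round dish 89 mm in diameter and 14 mm high, 34 g, loose; origin at the centre of its underside, z up. At the start it rests on the blade, 12 mm above the table; once the blade is out it rests on the slab, 8 mm above the table.
- dish_2: Petri dish 2 of the stack of seven, counted from the bottom: closed round dish 89 mm in diameter and 14 mm high, 34 g, loose; origin at the centre of its underside, z up.
- dish_3: Petri dish 3 of the stack of seven, counted from the bottom: closed round dish 89 mm in diameter and 14 mm high, 34 g, loose; origin at the centre of its underside, z up.
- dish_4: Petri dish 4 of the stack of seven, counted from the bottom: closed round dish 89 mm in diameter and 14 mm high, 34 g, loose; origin at the centre of its underside, z up.
- dish_5: Petri dish 5 of the stack of seven, counted from the bottom: closed round dish 89 mm in diameter and 14 mm high, 34 g, loose; origin at the centre of its underside, z up.
- dish_6: Petri dish 6 of the stack of seven, counted from the bottom: closed round dish 89 mm in diameter and 14 mm high, 34 g, loose; origin at the centre of its underside, z up.
- dish_7: Petri dish 7 of the stack of seven, counted from the bottom: closed round dish 89 mm in diameter and 14 mm high, 34 g, loose; origin at the centre of its underside, z up.

How it is judged:
On the way, in this order (a step that is already met when the one before it is completed fails the run):
1. the logger's blade is out from under the dishes, and the dishes stand upright on the stand's slab (x of blade_tip in the frame of stand_seat below -0.046 m and angle between each of dish_1, dish_2, dish_3, dish_4, dish_5, dish_6, dish_7's own z axis and vertical below 0.15 rad), for 0.1 s.
2. the logger's head is home in the cradle's pocket with the blade along the rest (horizontal distance between logger_head and pocket below 0.005 m and z of logger_head in the frame of pocket below 0.0165 m and x of blade_tip in the frame of pocket above 0.09 m and angle between logger_head's own z axis and vertical below 0.06 rad), for 0.2 s.
3. the cradle is switched on (value of joint power above 0.3 rad), for 0.2 s.
At the end, for the whole second after the job is handed in: All seven dishes lie within 12 mm of the stand's axis, level to 0.06 rad, the lowest down on the slab; the logger stands in the pocket (5 mm from centre, 2.5 mm from the floor, upright to 0.06 rad) with the blade tip 90 mm or more towards the rest; the rocker is past 0.3 rad; all is at rest (all of step 2 and horizontal distance between each of dish_1, dish_2, dish_3, dish_4, dish_5, dish_6, dish_7 and stand_seat below 0.012 m and angle between each of dish_1, dish_2, dish_3, dish_4, dish_5, dish_6, dish_7's own z axis and vertical below 0.06 rad and height (world z) of dish_1 below 0.0105 m and value of joint power above 0.3 rad and linear speed of dish_7 below 0.02 m/s); the robot touches nothing.
It fails at once if a dish tips over by more than 0.35 rad (angle between any of dish_1, dish_2, dish_3, dish_4, dish_5, dish_6, dish_7's own z axis and vertical above 0.35 rad).
It also fails if it takes over 59 s, if anything falls off the work surface, if the arm or the gripper's body presses on something with over 40 N, if the wrist force passes 120 N, or if a joint passes its speed limit or range.

### The arm

A 6-joint arm with a two-finger parallel gripper is mounted at the origin on a cart in front of the work surface, level with it; the furniture and walls round the work are solid. World frame = base frame: x ahead of the robot, y to its left, z up, the work surface at z = 0. Lengths are in m, angles in rad, forces in N, time in s.
With the tool pointing down it reaches from about 0.4 to 0.925 m from the base axis. Payload 3.4 kg.
Tool frame: the origin (TCP) lies on the centre line of the jaws, within the pads' length; the fingertips stand 17 mm ahead of it and the grasp point (between the pads) lies 2 mm behind it; z points along the fingers, y is the line along which they close (so a half turn about z gives the same grasp; the last joint's range is limited). The gripper opens to 85 mm and grips with 20 to 120 N. Pads are 22 mm wide; open, the fingers measure 114 mm over their backs; the gripper's body (76 mm by 85 mm) begins 54 mm behind the grasp point. The pads swing forward as they close: fully open they stand 13 mm farther back than shut.
Start: joints at [-1.369, 0.307, 1.506, -0, 1.328, -0.073], TCP at [0.156, -0.553, 0.222] pointing down, gripper open.
Joint ranges: [-3.12, 3.12], [-1.05, 2.28], [0.14, 2.33], [-1.42, 4.57], [0.1, 2.73], [-2.68, 2.68]. Speed limits (rad/s): [2.57, 2.57, 3.14, 3.14, 3.14, 3.14].

### API

Orientations are given as a rotation vector (axis times angle).
In Python, from cell import arm gives the robot as it stands.
- The arm moves only by the tool drive_tool, never from a script. Its argument "deltas" is a list of rows, each a list of 3 entries, a list of its own where there are three numbers: the closure, from 0 (fully open) to 1 (shut), then the shift along the tool's x, y, z in m, then the turn, a rotation vector about the tool's x, y, z in rad. In form: [[claw, [dx, dy, dz], [rx, ry, rz]], ...]. A call has 1 to 20 rows; each row shifts and turns the commanded pose from where the row before left it, along the tool's axes as they then stand; what a row does not reach is not made up. A row lasts 1/8 s, in which the tool goes at most 62.5 mm and 10.7 degrees, less where a joint would pass 70% of its speed; a pose out of reach is approached as far as the arm can. A call is refused whole if a number of a shift passes 0.0625 or a number of a turn 0.188, either way. A call with a gripper value outside its range is refused whole. The fingers move at their own pace and stop on an object; "squeeze" is the grip in N (left out, the last holds). Time passes only in rows, so rows that do not move let the fingers close. It gives the time, the measured TCP pose, the force, the opening and the grip force at its end, in the units of the state.
- arm.observe(): the state, without advancing time (a new reading comes with each control period).
- arm.grab_frame(name): name is "scene" or "top"; returns (picture, depth): 420x560x3 uint8, red, green, blue; 420x560 float32, m along the optical axis (not along the pixel's ray), 0 where there is no reading.
- arm.camera_model(name): a dict with "fx", "fy", "cx", "cy" (pixels), "T" (4x4, takes a point from camera to world coordinates). Camera axes: x right, y down, z forward; pixel columns grow to the right and rows downward; lengths in m; the calibration is good to about 2 mm. A picture is of the moment at which its call begins. camera_model takes no time and is no camera call.
- arm.job_done(): hands the job in; it is judged then, once.
The state is a dict: "t": time; "joint_positions": joint angles; "joint_vel": joint speeds; "tau": joint torques, N m; "ee_pos": TCP position; "eef_rot": TCP orientation; "ft_force": force on the tool from outside, world axes, zero at the start; "ft_torque": the same for the moment, N m; "opening": finger opening in m; "grip_force": force on a finger pad.
Only numpy, scipy, OpenCV 4.12 (cv2) and the standard library are available. Lean on these libraries where they do the work, as an engineer would, in place of code of your own. Each camera call takes 0.05 s, during which the arm holds its last target. There are 200 camera calls.

## Working session

There is one attempt and no reset: what is moved stays moved. The work goes in short steps, Python scripts to look and compute and a tool call to move; the robot and the scene stay as the last step left them, time stands still between calls to the robot, and variables do not carry over. Pictures are saved under pics/ and viewed, at most 10 in all, crops included, and the job is handed in when it is done.

Besides the shell and the picture viewer there is one more tool, called after "Request:" in YAML: its name, and indented under it one key for each argument. drive_tool: Moves the arm, as the interface text tells. Its arguments: {"type":"object","properties":{"deltas":{"type":"array"},"squeeze":{"type":"number"}},"required":["deltas"]}

```bash
mkdir -p pics
cat > h.py <<'E'
from cell import arm
import numpy as np, cv2
def grab(n,f):
    p,d=arm.grab_frame(n); cv2.imwrite(f'pics/{f}.png',p[:,:,::-1]); np.save(f'pics/{f}.npy',d); return p,d
def world(n,u,v,z=None,d=None):
    m=arm.camera_model(n); T=np.array(m['T']); r=np.array([(u-m['cx'])/m['fx'],(v-m['cy'])/m['fy'],1.])
    if d is not None: return T[:3,:3]@(r*d)+T[:3,3]
    w=T[:3,:3]@r; return T[:3,3]+w*(z-T[2,3])/w[2]
E
python3 - <<'E'
from h import *
for n in('scene','top'):
    grab(n,n+'0'); m=arm.camera_model(n); print(n,np.round(m['fx']),np.round(m['T'],3).tolist())
print(arm.observe())
E
```

```text
scene 490.0 [[-0.746, -0.413, 0.523, 0.155], [-0.666, 0.435, -0.606, 0.544], [0.023, -0.8, -0.599, 0.586], [0.0, 0.0, 0.0, 1.0]]
top 465.0 [[-0.026, -0.995, 0.1, 0.499], [-1.0, 0.025, -0.015, 0.043], [0.012, -0.1, -0.995, 0.917], [0.0, 0.0, 0.0, 1.0]]
{'t': 0.1, 'joint_positions': array([-1.36950102e+00,  3.07497575e-01,  1.50753155e+00,  3.62950652e-06,
        1.32842971e+00, -7.35018719e-02]), 'joint_vel': array([-0.00035065, -0.00126705, -0.00275261, -0.00112345,  0.0009384 ,
        0.00116126]), 'tau': array([ 4.05451019e-04, -4.58528781e+01, -2.52608353e+01, -2.44944176e-04,
        5.54358601e-03,  1.36564202e-05]), 'ee_pos': array([ 0.15587411, -0.55279671,  0.22137777]), 'eef_rot': array([-3.11014034e+00, -4.30037057e-01,  1.81548890e-04]), 'ft_force': array([ 0.1399467 ,  0.32292749, -0.80119029]), 'ft_torque': array([-0.00336808, -0.00964837,  0.03628441]), 'grip_force': 0.0, 'opening': 0.08534754277120014}
```

View pics/top0.png

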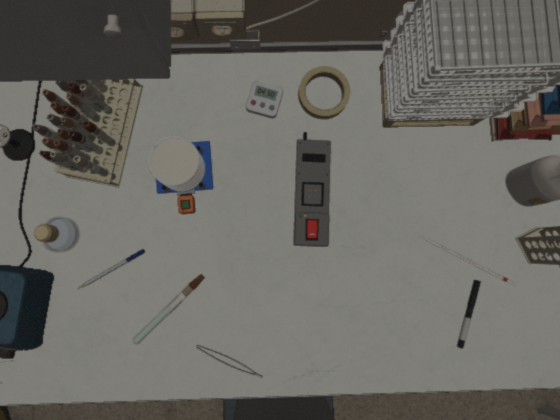

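View pics/scene0.png

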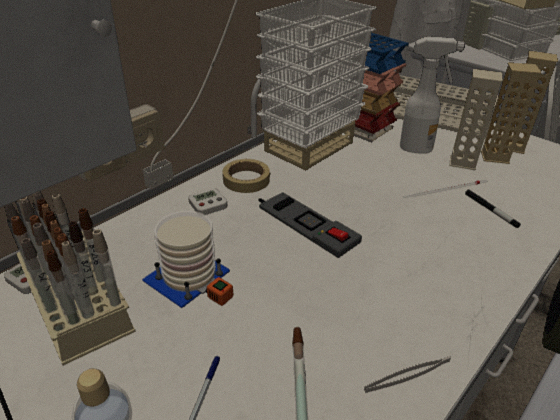

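The top view shows the orange head at (186,204), the stack at (178,165) on the blue stand, and the cradle from (312,141) to (311,245), its rocker at (312,229). Next, enlarged crops.

Run:
```python
import cv2,numpy as np
p=cv2.imread('pics/top0.png')
a=cv2.resize(p[135:225,140:230],None,fx=6,fy=6,interpolation=cv2.INTER_CUBIC)
b=cv2.resize(p[130:255,285:340],None,fx=4.32,fy=4.32,interpolation=cv2.INTER_CUBIC)
b=b[:540]
cv2.imwrite('pics/c0.png',np.clip(np.hstack([a,b])*1.4,0,255).astype('uint8'))
```

```text
(no output)
```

View pics/c0.png

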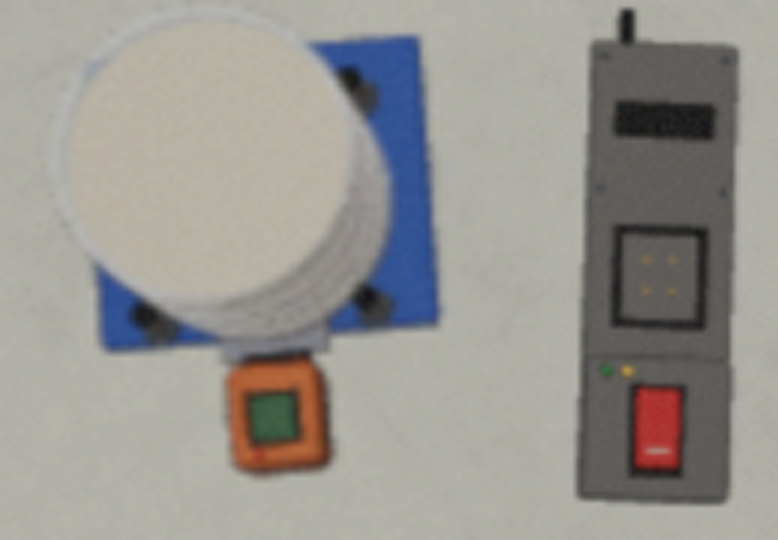

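The crop shows the head's display centre at (273,418), the slab's front corners at (105,350) and (438,322), and the rim corners at (616,227), (708,230), (703,328), (612,323). The white rocker mark is at (657,452).

Run:
```python
from h import *
A=lambda u,v,z:world('top',140+u/6-.42,135+v/6-.42,z)
B=lambda u,v,z:world('top',285+(u-540)/4.32-.38,130+v/4.32-.38,z)
ang=lambda a,b:np.degrees(np.arctan2(*(b-a)[[1,0]]))
f=lambda *x:print(*[np.round(i,4) for i in x])
hd=A(273,418,.028); f('display',hd)
print('disp yaw',ang(A(251,442,.028),A(247,396,.028)),ang(A(299,440,.028),A(295,392,.028)))
fl,fr,bl,br=A(105,350,.008),A(438,322,.008),None,A(417,38,.008)
f('slab',fl,fr,br); print('len',np.linalg.norm(fl-fr),np.linalg.norm(fr-br),'yaw',ang(fr,br),ang(fr,fl)-90)
xa=(br-fr)/np.linalg.norm(br-fr); f('seat',(fl+fr)/2+xa*.042)
P=[B(616,227,.015),B(708,230,.015),B(703,328,.015),B(612,323,.015)]
f('pocket',np.mean(P,0)); print([np.linalg.norm(P[i]-P[i-1]) for i in range(4)])
C=[B(592,43,.01),B(737,46,.01),B(727,502,.018),B(578,496,.018)]
f('cradle',*C); c=(C[0]+C[1])/2;e=(C[2]+C[3])/2
print('yaw',ang(e,c),ang(C[3],C[0]),ang(C[2],C[1]),np.linalg.norm(c-e)); f('pocket2',e+(c-e)/np.linalg.norm(c-e)*.102)
f('rocker mark',B(657,452,.023))
m=arm.camera_model('top')
# scene-camera check of display/pocket heights with depth
d=np.load('pics/top0.npy')
for u,v in((185,204),(312,194),(312,150),(178,160),(311,234),(311,224)): f((u,v),world('top',u,v,d=np.median(d[v-1:v+2,u-1:u+2])))
```

```text
Traceback (most recent call last):
numpy._core._exceptions._UFuncNoLoopError: ufunc 'multiply' did not contain a loop with signature matching types (dtype('<U7'), dtype('float64')) -> None
```

Run:
```python
from h import *
A=lambda u,v,z:world('top',140+u/6-.42,135+v/6-.42,z)
B=lambda u,v,z:world('top',285+(u-540)/4.32-.38,130+v/4.32-.38,z)
ang=lambda a,b:np.degrees(np.arctan2(*(b-a)[[1,0]]))
f=lambda n,*x:print(n,*[np.round(i,4) for i in x])
hd=A(273,418,.028); f('display',hd)
print('disp yaw',ang(A(251,442,.028),A(247,396,.028)),ang(A(299,440,.028),A(295,392,.028)))
fl,fr,bl,br=A(105,350,.008),A(438,322,.008),None,A(417,38,.008)
f('slab',fl,fr,br); print('len',np.linalg.norm(fl-fr),np.linalg.norm(fr-br),'yaw',ang(fr,br),ang(fr,fl)-90)
xa=(br-fr)/np.linalg.norm(br-fr); f('seat',(fl+fr)/2+xa*.042)
P=[B(616,227,.015),B(708,230,.015),B(703,328,.015),B(612,323,.015)]
f('pocket',np.mean(P,0)); print([np.linalg.norm(P[i]-P[i-1]) for i in range(4)])
C=[B(592,43,.01),B(737,46,.01),B(727,502,.018),B(578,496,.018)]
f('cradle',*C); c=(C[0]+C[1])/2;e=(C[2]+C[3])/2
print('yaw',ang(e,c),ang(C[3],C[0]),ang(C[2],C[1]),np.linalg.norm(c-e)); f('pocket2',e+(c-e)/np.linalg.norm(c-e)*.102)
f('rocker mark',B(657,452,.023))
d=np.load('pics/top0.npy')
for u,v in((185,204),(312,194),(312,150),(178,160),(311,234),(311,224)): f((u,v),world('top',u,v,d=np.median(d[v-1:v+2,u-1:u+2])))
```

```text
display [0.5904 0.1878 0.028 ]
disp yaw 4.509281005328266 4.208133385672747
slab [0.6162 0.2458 0.008 ] [0.6228 0.1368 0.008 ] [0.7179 0.1425 0.008 ]
len 0.10913417166588697 0.09526732875910691 yaw 3.379360713959569 3.4653842149334793
seat [0.6614 0.1938 0.008 ]
pocket [ 0.6063 -0.0586  0.015 ]
[np.float64(0.04384203074902987), np.float64(0.041829954722587846), np.float64(0.0447984838508025), np.float64(0.041202337448547746)]
cradle [ 0.7161 -0.0318  0.01  ] [ 0.7132 -0.0986  0.01  ] [ 0.504  -0.0847  0.018 ] [ 0.5084 -0.0182  0.018 ]
yaw -3.7675491154483445 -3.730355947880738 -3.804482841081977 0.20902314650416667
pocket2 [ 0.6079 -0.0581  0.0141]
rocker mark [ 0.527  -0.0537  0.023 ]
(185, 204) [0.5907 0.1878 0.0294]
(312, 194) [ 0.6062 -0.0583  0.0112]
(312, 150) [ 0.694  -0.0614  0.0113]
(178, 160) [0.6603 0.1862 0.1102]
(311, 234) [ 0.5274 -0.0519  0.0267]
(311, 224) [ 0.5467 -0.053   0.0228]
```

Request:
drive_tool:
  deltas:
    - [0,[0,0,0],[0,0,0.1]]
    - [0,[0,0,0],[0,0,0.1]]
    - [0,[0.037,-0.033,0],[0,0,0]]
    - [0,[0.037,-0.033,0],[0,0,0]]
    - [0,[0.037,-0.033,0],[0,0,0]]
    - [0,[0.037,-0.033,0],[0,0,0]]
    - [0,[0.037,-0.033,0],[0,0,0]]
    - [0,[0.037,-0.033,0],[0,0,0]]
    - [0,[0.037,-0.033,0],[0,0,0]]
    - [0,[0.037,-0.033,0],[0,0,0]]
    - [0,[0.037,-0.033,0],[0,0,0]]
    - [0,[0.037,-0.033,0],[0,0,0]]
  squeeze: 60

```text
t: 1.6
ee_pos: [0.501, -0.1953, 0.2219]
eef_rot: [-3.139, -0.118, 0.001]
ft_force: [0.4, 0.2, 0.8]
opening: 0.0853
grip_force: 0.0
```

Request:
drive_tool:
  deltas:
    - [0,[0.006,-0.048,0],[0,0,0]]
    - [0,[0.006,-0.048,0],[0,0,0]]
    - [0,[0.006,-0.048,0],[0,0,0]]
    - [0,[0.006,-0.048,0],[0,0,0]]
    - [0,[0.006,-0.048,0],[0,0,0]]
    - [0,[0.006,-0.048,0],[0,0,0]]
    - [0,[0.006,-0.048,0],[0,0,0]]
    - [0,[0.006,-0.048,0],[0,0,0]]
    - [0,[0,0,0],[0,0.1745,0]]
    - [0,[0,0,0],[0,0.1745,0]]
    - [0,[0,0,0],[0,0.1745,0]]
    - [0,[0,0,0],[0,0,0]]

```text
t: 3.1
ee_pos: [0.5113, 0.1875, 0.217]
eef_rot: [-3.022, -0.118, -0.791]
ft_force: [-0.4, -0.1, -0.9]
opening: 0.0853
grip_force: 0.0
```

```bash
cat >> h.py <<'E'
from scipy.spatial.transform import Rotation as R
def st(target=None):
    o=arm.observe(); p=np.array(o['ee_pos']); r=R.from_rotvec(o['eef_rot']); M=r.as_matrix()
    print('t',round(o['t'],2),'p',p.round(4),'tx',M[:,0].round(3),'ty',M[:,1].round(3),'tz',M[:,2].round(3),'op',round(o['opening'],4),'F',np.round(o['ft_force'],1))
    print('yaw',np.degrees(np.arctan2(-M[0,1]*-1, -M[1,1])).round(2))
    if target is not None: print('tool shift',(M.T@(np.array(target)-p)).round(4))
E
python3 -c "
from h import *
st([.583,.187,.12]); st([.583,.187,.0245])"
```

```text
t 3.1 p [0.5113 0.1875 0.217 ] tx [0.869 0.069 0.49 ] ty [ 0.077 -0.997  0.004] tz [ 0.488  0.034 -0.872] op 0.0853 F [-0.4 -0.1 -0.9]
yaw 4.39
tool shift [0.0148 0.0056 0.1195]
t 3.1 p [0.5113 0.1875 0.217 ] tx [0.869 0.069 0.49 ] ty [ 0.077 -0.997  0.004] tz [ 0.488  0.034 -0.872] op 0.0853 F [-0.4 -0.1 -0.9]
yaw 4.39
tool shift [-0.032   0.0052  0.2028]
```

Request:
drive_tool:
  deltas:
    - [0,[-0.016,0.0055,0],[0,0,0]]
    - [0,[-0.015,0,0],[0,0,0]]
    - [0,[0,0,0.045],[0,0,0]]
    - [0,[0,0,0.045],[0,0,0]]
    - [0,[0,0,0.035],[0,0,0]]
    - [0,[0,0,0.025],[0,0,0]]
    - [0,[0,0,0],[0,0,0]]
    - [0,[0,0,0],[0,0,0]]

```text
t: 4.1
ee_pos: [0.5685, 0.1879, 0.0772]
eef_rot: [-3.014, -0.112, -0.808]
ft_force: [-0.3, 0.2, 0.9]
opening: 0.0856
grip_force: 0.0
```

```bash
python3 -c "
from h import *
st([.584,.1875,.0245])
p,_=grab('scene','s1'); q,_=grab('top','t1')
import cv2
a=cv2.resize(p[190:330,120:290],(680,560),interpolation=cv2.INTER_CUBIC)
cv2.imwrite('pics/s1c.png',np.clip(a[:,:,::-1]*1.3,0,255).astype('uint8'))"
```

```text
t 4.1 p [0.5685 0.1879 0.0772] tx [0.864 0.064 0.5  ] ty [ 0.074 -0.997  0.   ] tz [ 0.499  0.037 -0.866] op 0.0856 F [-0.3  0.2  0.9]
yaw 4.24
tool shift [-0.013   0.0015  0.0533]
```

View pics/s1c.png

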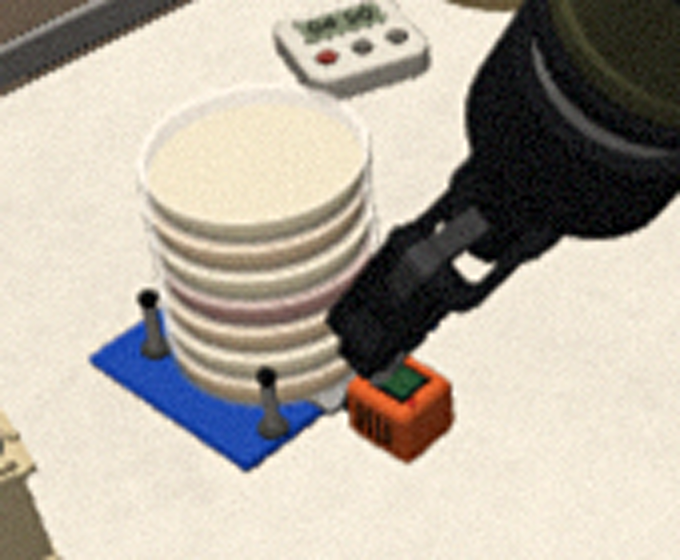

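The crop shows the open gripper above and in front of the head at (400,400), with the stack still straight. I'll descend now.

Request:
drive_tool:
  deltas:
    - [0,[-0.013,0.0015,0],[0,0,0]]
    - [0,[0,0,0.02],[0,0,0]]
    - [0,[0,0,0.018],[0,0,0]]
    - [0,[0,0,0.01],[0,0,0]]
    - [0,[0,0,0.005],[0,0,0]]
    - [0,[0,0,0],[0,0,0]]
    - [0,[0,0,0],[0,0,0]]

```text
t: 5.08
ee_pos: [0.5857, 0.1869, 0.03]
eef_rot: [-3.015, -0.115, -0.791]
ft_force: [-1.0, 0.2, 0.4]
opening: 0.0856
grip_force: 0.0
```

```bash
python3 -c "
from h import *
st([.584,.1875,.0245])"
```

```text
t 5.08 p [0.5857 0.1869 0.03  ] tx [0.869 0.066 0.491] ty [ 0.077 -0.997 -0.003] tz [ 0.489  0.04  -0.871] op 0.0856 F [-1.   0.2  0.4]
yaw 4.42
tool shift [-0.0042 -0.0007  0.004 ]
```

Request:
drive_tool:
  deltas:
    - [0,[-0.003,-0.0005,0.003],[0,0,0]]
    - [0,[0,0,0],[0,0,0]]

```text
t: 5.32
ee_pos: [0.5853, 0.1872, 0.027]
eef_rot: [-3.016, -0.117, -0.785]
ft_force: [0.2, 0.7, -0.9]
opening: 0.0851
grip_force: 0.0
```

```bash
python3 -c "
from h import *
st([.584,.1875,.0245])"
```

```text
t 5.33 p [0.5853 0.1872 0.027 ] tx [0.871 0.066 0.487] ty [ 0.078 -0.997 -0.004] tz [ 0.486  0.041 -0.873] op 0.0851 F [ 0.2  0.7 -0.9]
yaw 4.48
tool shift [-0.0023 -0.0004  0.0016]
```

Request:
drive_tool:
  deltas:
    - [0.3,[-0.001,0,0.0015],[0,0,0]]
    - [0.45,[0,0,0],[0,0,0]]
    - [0.55,[0,0,0],[0,0,0]]
    - [0.62,[0,0,0],[0,0,0]]
    - [0.7,[0,0,0],[0,0,0]]
    - [1,[0,0,0],[0,0,0]]
    - [1,[0,0,0],[0,0,0]]
    - [1,[0,0,0],[0,0,0]]

```text
t: 6.32
ee_pos: [0.5857, 0.1871, 0.0258]
eef_rot: [-3.016, -0.117, -0.783]
ft_force: [-0.5, 0.2, -0.3]
opening: -0.0002
grip_force: 0.0
```

```bash
python3 -c "
from h import *
st([.584,.1875,.0245])
p,_=grab('scene','s2')
a=cv2.resize(p[190:330,120:290],(680,560),interpolation=cv2.INTER_CUBIC)
cv2.imwrite('pics/s2c.png',np.clip(a[:,:,::-1]*1.3,0,255).astype('uint8'))"
```

```text
t 6.33 p [0.5857 0.1871 0.0258] tx [0.871 0.067 0.487] ty [ 0.078 -0.997 -0.004] tz [ 0.485  0.042 -0.874] op -0.0002 F [-0.5  0.2 -0.3]
yaw 4.5
tool shift [-0.0021 -0.0005  0.0004]
```

View pics/s2c.png

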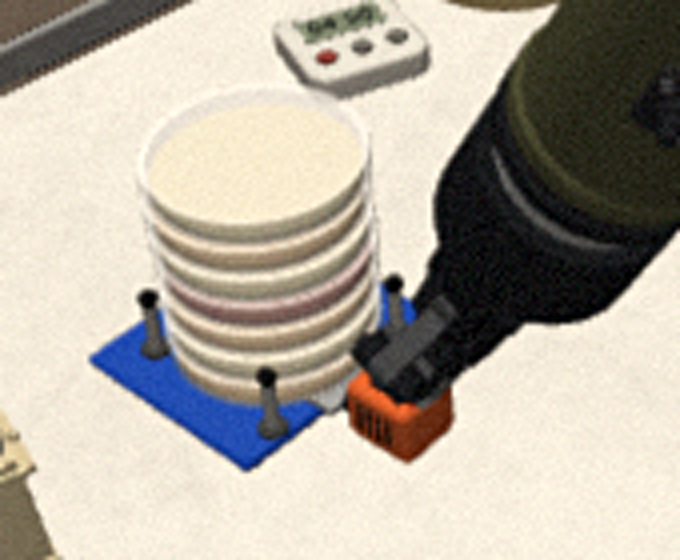

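The crop shows the jaws shut over the head's top near (400,370), so they hold nothing, and the head hasn't moved. I'll use depth to see where the tips really are.

```bash
python3 -c "
from h import *
d=np.load('pics/s2.npy')
for cu,cv in((400,345),(370,345),(390,370),(405,385),(420,390),(435,320),(385,430),(430,430),(404,440)):
  u,v=120+cu/4,190+cv/4; print((cu,cv),world('scene',u,v,d=float(np.median(d[int(v)-1:int(v)+2,int(u)-1:int(u)+2]))).round(4))
p,q=grab('top','t2')
a=cv2.resize(p[150:250,140:240],(600,600),interpolation=cv2.INTER_CUBIC)
cv2.imwrite('pics/t2c.png',np.clip(a[:,:,::-1]*1.5,0,255).astype('uint8'))
"
```

```text
(400, 345) [0.5304 0.2344 0.1199]
(370, 345) [0.5374 0.2416 0.1204]
(390, 370) [0.5277 0.2417 0.1151]
(405, 385) [0.5212 0.2411 0.1121]
(420, 390) [0.5326 0.2251 0.09  ]
(435, 320) [0.5246 0.2232 0.1275]
(385, 430) [0.5822 0.2024 0.0169]
(430, 430) [0.5726 0.1875 0.0123]
(404, 440) [0.5735 0.2003 0.0159]
```

View pics/t2c.png

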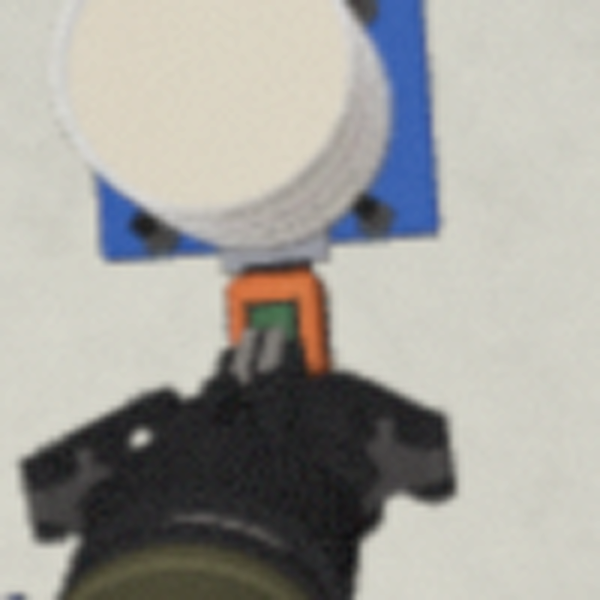

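The top crop shows the closed tips as two grey bars at (262,345), over the front half of the head.

```bash
python3 -c "
from h import *
d=np.load('pics/t2.npy')
for cu,cv in((245,340),(262,335),(262,350),(245,360),(270,365),(290,350),(310,300),(240,380),(265,385)):
  u,v=140+cu/6,150+cv/6; print((cu,cv),world('top',u,v,d=float(d[int(v),int(u)])).round(4))
"
```

```text
(245, 340) [0.5838 0.1922 0.0502]
(262, 335) [0.5855 0.1875 0.0467]
(262, 350) [0.5798 0.1856 0.058 ]
(245, 360) [0.5762 0.1897 0.0647]
(270, 365) [0.5741 0.1814 0.0692]
(290, 350) [0.5804 0.1784 0.0489]
(310, 300) [0.598  0.1748 0.0303]
(240, 380) [0.5697 0.1904 0.07  ]
(265, 385) [0.5667 0.1803 0.0849]
```

```bash
python3 -c "
from h import *
def cloud(cam,f,p,tx,ty,tz):
  m=arm.camera_model(cam);T=np.array(m['T']); d=np.load(f'pics/{f}.npy'); d0=np.load(f'pics/{cam}0.npy')
  v,u=np.mgrid[:420,:560]; P=np.stack([(u-m['cx'])/m['fx']*d,(v-m['cy'])/m['fy']*d,d],-1)@T[:3,:3].T+T[:3,3]
  k=(d>0)&(d0-d>.015); Q=(P[k]-p)@np.array([tx,ty,tz]).T
  Q=Q[(abs(Q[:,0])<.08)&(abs(Q[:,1])<.08)]
  for lo in np.arange(-.14,.04,.01):
    s=Q[(Q[:,2]>=lo)&(Q[:,2]<lo+.01)]
    if len(s)>2: print(f,round(lo,3),len(s),'x',np.percentile(s[:,0],[5,95]).round(3),'y',np.percentile(s[:,1],[5,50,95]).round(3))
a1=([.5685,.1879,.0772],[.864,.064,.5],[.074,-.997,0],[.499,.037,-.866])
a2=([.5857,.1871,.0258],[.871,.067,.487],[.078,-.997,-.004],[.485,.042,-.874])
cloud('scene','s1',*a1);cloud('top','t1',*a1);cloud('top','t2',*a2)
"
```

```text
s1 -0.14 83 x [-0.01  0.01] y [-0.04  -0.038 -0.036]
s1 -0.13 404 x [-0.011  0.01 ] y [-0.07  -0.061 -0.038]
s1 -0.12 219 x [-0.019  0.017] y [-0.071 -0.043 -0.019]
s1 -0.11 192 x [-0.017  0.016] y [-0.073 -0.069 -0.025]
s1 -0.1 157 x [-0.017  0.016] y [-0.074 -0.041 -0.028]
s1 -0.09 140 x [-0.016  0.011] y [-0.075 -0.068 -0.031]
s1 -0.08 123 x [-0.013  0.01 ] y [-0.076 -0.073 -0.051]
s1 -0.07 6 x [-0.013 -0.011] y [-0.057 -0.053 -0.046]
s1 -0.06 4 x [-0.011 -0.01 ] y [-0.051 -0.05  -0.048]
s1 -0.05 7 x [-0.011  0.002] y [-0.056 -0.05  -0.049]
s1 -0.04 39 x [-0.011  0.005] y [-0.058 -0.056 -0.046]
s1 -0.03 8 x [-0.011  0.004] y [-0.051 -0.05   0.013]
t1 -0.14 19 x [-0.     0.014] y [0.03  0.035 0.036]
t1 -0.13 430 x [-0.009  0.012] y [-0.066  0.036  0.065]
t1 -0.12 181 x [-0.001  0.02 ] y [-0.065  0.024  0.067]
t1 -0.11 154 x [-0.004  0.02 ] y [-0.067  0.024  0.069]
t1 -0.1 158 x [-0.001  0.018] y [-0.068  0.021  0.07 ]
t1 -0.09 215 x [-0.008  0.017] y [-0.069  0.034  0.07 ]
t1 -0.08 271 x [-0.007  0.013] y [-0.067 -0.048  0.071]
t1 -0.07 48 x [-0.005  0.014] y [-0.062  0.041  0.055]
[... 220 characters left out ...]
-0.14 13 x [-0.005  0.024] y [-0.001  0.036  0.036]
t2 -0.13 42 x [-0.005  0.011] y [-0.041  0.034  0.039]
t2 -0.12 75 x [-0.004  0.018] y [-0.046  0.037  0.045]
t2 -0.11 239 x [-0.01   0.019] y [-0.06   0.023  0.058]
t2 -0.1 148 x [-0.001  0.018] y [-0.057  0.011  0.056]
t2 -0.09 133 x [0.004 0.018] y [-0.051 -0.008  0.047]
t2 -0.08 86 x [0.007 0.018] y [-0.043 -0.006  0.04 ]
t2 -0.07 136 x [-0.004  0.014] y [-0.033  0.017  0.03 ]
t2 -0.06 59 x [0.001 0.014] y [-0.03  -0.003  0.023]
t2 -0.05 27 x [0.006 0.012] y [-0.007 -0.003  0.011]
t2 -0.04 30 x [0.004 0.012] y [-0.013  0.002  0.012]
t2 -0.03 30 x [0.001 0.012] y [-0.014  0.     0.012]
t2 -0.02 13 x [0.007 0.012] y [-0.012  0.     0.01 ]
```

The real fingertips sit about 30 mm further back along the tool than stated. In both pictures they end 13 mm (shut) and 25 mm (open) behind the reported TCP. I'll reopen and go about 32 mm deeper.

Request:
drive_tool:
  deltas:
    - [0,[0,0,0],[0,0,0]]
    - [0,[0,0,0],[0,0,0]]
    - [0,[0,0,0],[0,0,0]]
    - [0,[0,0,0],[0,0,0]]
    - [0,[0,0,0],[0,0,0]]
    - [0,[0,0,0],[0,0,0]]
    - [0,[0,0,0.012],[0,0,0]]
    - [0,[0,0,0.012],[0,0,0]]
    - [0,[0,0,0.008],[0,0,0]]
    - [0,[0,0,0],[0,0,0]]
    - [0,[0,0,0],[0,0,0]]

```text
t: 7.8
ee_pos: [0.6042, 0.1879, 0.0033]
eef_rot: [-3.018, -0.12, -0.762]
ft_force: [0.4, 0.3, -0.1]
opening: 0.0853
grip_force: 0.0
```

```bash
python3 -c "
from h import *
st([.6012,.1882,-.002])"
```

```text
t 7.8 p [0.6042 0.1879 0.0033] tx [0.877 0.068 0.475] ty [ 0.081 -0.997 -0.007] tz [ 0.473  0.045 -0.88 ] op 0.0853 F [ 0.4  0.3 -0.1]
yaw 4.65
tool shift [-0.0052 -0.0005  0.0032]
```

Request:
drive_tool:
  deltas:
    - [0,[-0.005,0,0.004],[0,0.02,0]]
    - [0,[0,0,0],[0,0,0]]
    - [0.3,[0,0,0],[0,0,0]]
    - [0.45,[0,0,0],[0,0,0]]
    - [0.55,[0,0,0],[0,0,0]]
    - [0.62,[0,0,0],[0,0,0]]
    - [0.7,[0,0,0],[0,0,0]]
    - [0.7,[0,0,0],[0,0,0]]
    - [1,[0,0,0],[0,0,0]]
    - [1,[0,0,0],[0,0,0]]

```text
t: 9.05
ee_pos: [0.606, 0.1874, 0.0049]
eef_rot: [-3.011, -0.124, -0.769]
ft_force: [-3.5, 0.3, 6.1]
opening: 0.0287
grip_force: 60.5
```

```bash
python3 -c "
from h import *
st()
p,_=grab('scene','s3');q,_=grab('top','t3')
a=cv2.resize(p[190:330,120:290],(486,400),interpolation=cv2.INTER_CUBIC)
b=cv2.resize(q[150:250,150:225],(300,400),interpolation=cv2.INTER_CUBIC)
cv2.imwrite('pics/s3c.png',np.clip(np.hstack([a,b])[:,:,::-1]*1.3,0,255).astype('uint8'))"
```

```text
t 9.05 p [0.606  0.1874 0.0049] tx [0.875 0.069 0.48 ] ty [ 0.085 -0.996 -0.011] tz [ 0.477  0.05  -0.877] op 0.0287 F [-3.5  0.3  6.1]
yaw 4.87
```

View pics/s3c.png

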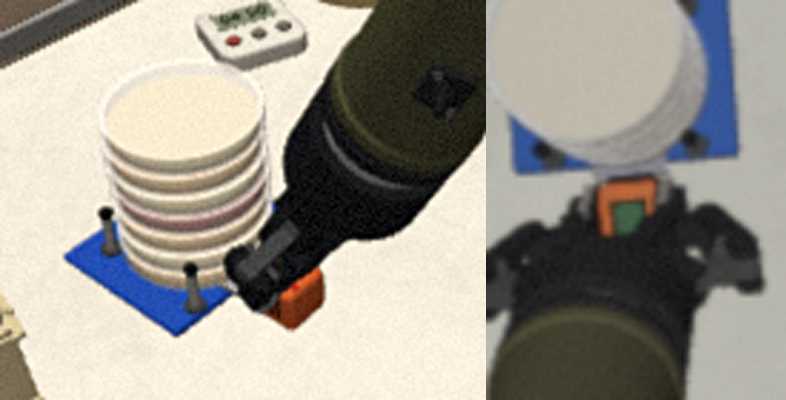

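```bash
python3 -c "
from h import *
o=arm.observe(); print(np.round(o['joint_positions'],3),np.round(o['joint_vel'],3),np.round(o['tau'],1),np.round(o['ft_force'],1))"
```

```text
[ 0.285  0.53   2.054 -0.934  0.107  2.683] [ 0.     0.001  0.001  0.    -0.    -0.002] [ -0.8 -42.9 -12.   -0.2  -1.2   0.1] [-3.3  0.4  5.1]
```

```bash
python3 -c "
from h import *
def cloud(cam,f,p,tx,ty,tz):
  m=arm.camera_model(cam);T=np.array(m['T']); d=np.load(f'pics/{f}.npy'); d0=np.load(f'pics/{cam}0.npy')
  v,u=np.mgrid[:420,:560]; P=np.stack([(u-m['cx'])/m['fx']*d,(v-m['cy'])/m['fy']*d,d],-1)@T[:3,:3].T+T[:3,3]
  k=(d>0)&(d0-d>.015); Q=(P[k]-p)@np.array([tx,ty,tz]).T
  Q=Q[(abs(Q[:,0])<.12)&(abs(Q[:,1])<.12)]
  for lo in np.arange(-.26,.04,.015):
    s=Q[(Q[:,2]>=lo)&(Q[:,2]<lo+.015)]
    if len(s)>2: print(f,round(lo,3),len(s),'x',s[:,0].min().round(3),np.percentile(s[:,0],[95,99]).round(3),'y',np.percentile(s[:,1],[5,95]).round(3))
a1=([.5685,.1879,.0772],[.864,.064,.5],[.074,-.997,0],[.499,.037,-.866])
a2=([.606,.1874,.0049],[.875,.069,.48],[.085,-.996,-.011],[.477,.05,-.877])
cloud('top','t1',*a1);cloud('top','t3',*a2)
"
```

```text
t1 -0.26 344 x -0.01 [0.037 0.037] y [-0.023  0.034]
t1 -0.245 326 x -0.006 [0.036 0.037] y [-0.024  0.034]
t1 -0.23 423 x -0.018 [0.038 0.039] y [-0.028  0.035]
t1 -0.215 289 x -0.008 [0.038 0.039] y [-0.025  0.036]
t1 -0.2 56 x 0.009 [0.037 0.038] y [-0.021  0.031]
t1 -0.185 456 x -0.01 [0.038 0.038] y [-0.025  0.034]
t1 -0.17 252 x -0.006 [0.038 0.038] y [-0.026  0.035]
t1 -0.155 212 x -0.008 [0.038 0.039] y [-0.024  0.036]
t1 -0.14 239 x -0.013 [0.012 0.013] y [-0.066  0.064]
t1 -0.125 391 x -0.011 [0.015 0.021] y [-0.066  0.067]
t1 -0.11 224 x -0.011 [0.02  0.021] y [-0.067  0.069]
t1 -0.095 303 x -0.011 [0.018 0.018] y [-0.068  0.07 ]
t1 -0.08 303 x -0.011 [0.013 0.014] y [-0.067  0.071]
t1 -0.065 47 x -0.009 [0.012 0.013] y [-0.052  0.055]
t1 -0.05 80 x -0.005 [0.012 0.012] y [-0.057  0.054]
t1 -0.035 39 x -0.007 [0.012 0.012] y [-0.05   0.051]
t3 -0.26 227 x -0.009 [0.037 0.037] y [-0.023  0.034]
t3 -0.245 219 x -0.006 [0.037 0.037] y [-0.025  0.034]
t3 -0.23 301 x -0.017 [0.037 0.038] y [-0.029  0.035]
t3 -0.215 203 x -0.008 [0.038 0.039] y [-0.026  0.036]
t3 -0.2 22 x 0.004 [0.038 0.039] y [-0.013  0.035]
t3 -0.185 320 x -0.008 [0.038 0.038] y [-0.026  0.034]
t3 -0.17 169 x 0.003 [0.038 0.038] y [-0.026  0.035]
t3 -0.155 151 x -0.008 [0.038 0.038] y [-0.025  0.035]
t3 -0.14 25 x -0.007 [0.015 0.028] y [0.032 0.037]
t3 -0.125 190 x -0.011 [0.012 0.019] y [-0.061  0.058]
t3 -0.11 273 x -0.012 [0.016 0.02 ] y [-0.065  0.062]
t3 -0.095 138 x -0.001 [0.018 0.019] y [-0.056  0.052]
t3 -0.08 129 x -0.011 [0.017 0.017] y [-0.05   0.046]
t3 -0.065 143 x -0.011 [0.013 0.014] y [-0.044  0.036]
t3 -0.05 43 x -0.003 [0.012 0.012] y [-0.024  0.025]
t3 -0.035 45 x -0.002 [0.012 0.012] y [-0.028  0.026]
t3 -0.02 14 x 0.006 [0.043 0.088] y [-0.023  0.028]
```

Gripped (28.7 mm, 60 N), but j5 and j6 are at their limits because of the 29° tilt. The depth cloud shows the wide body starting 145 mm behind the reported TCP, so about 10° of tilt clears the stack. I'll release, back off, untilt and regrasp.

Request:
drive_tool:
  deltas:
    - [0,[0,0,0],[0,0,0]]
    - [0,[0,0,0],[0,0,0]]
    - [0,[0,0,0],[0,0,0]]
    - [0,[0,0,0],[0,0,0]]
    - [0,[0,0,-0.015],[0,0,0]]
    - [0,[0,0,-0.03],[0,0,0]]
    - [0,[0,0,-0.03],[0,0,0]]
    - [0,[0,0,-0.02],[0,0,0]]
    - [0,[0,0,0],[0,-0.12,0]]
    - [0,[0,0,0],[0,-0.12,0]]
    - [0,[0,0,0],[0,-0.1,0]]
    - [0,[0,0,0],[0,0,0]]
    - [0,[0,0,0],[0,0,0]]

```text
t: 10.78
ee_pos: [0.5595, 0.1821, 0.0872]
eef_rot: [-3.112, -0.13, -0.247]
ft_force: [0.3, -0.7, -0.3]
opening: 0.0855
grip_force: 0.0
```

```bash
python3 -c "
from h import *
st([.592,.188,-.007]); print(np.round(arm.observe()['joint_positions'],3))
p,q=grab('scene','s4')
a=cv2.resize(p[190:330,120:290],(680,560),interpolation=cv2.INTER_CUBIC)
cv2.imwrite('pics/s4c.png',np.clip(a[:,:,::-1]*1.3,0,255).astype('uint8'))
"
```

```text
t 10.78 p [0.5595 0.1821 0.0872] tx [0.984 0.082 0.158] ty [ 0.084 -0.996 -0.01 ] tz [ 0.157  0.024 -0.987] op 0.0855 F [ 0.3 -0.7 -0.3]
yaw 4.84
tool shift [ 0.0176 -0.0021  0.0983]
[ 0.254  0.392  1.785 -0.023  0.806  1.755]
```

View pics/s4c.png

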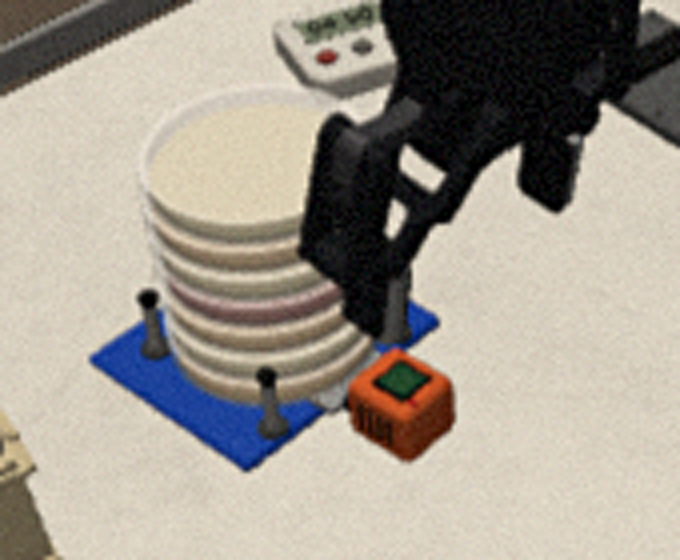

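The jaws are clear and open above the head. The head is unmoved at (400,405) and the stack is intact. I'll go down at 9° tilt.

Request:
drive_tool:
  deltas:
    - [0,[0.009,-0.001,0],[-0.01,0,0.005]]
    - [0,[0.008,-0.001,0.01],[0,0,0]]
    - [0,[0,0,0.025],[0,0,0]]
    - [0,[0,0,0.025],[0,0,0]]
    - [0,[0,0,0.018],[0,0,0]]
    - [0,[0,0,0.008],[0,0,0]]
    - [0,[0,0,0],[0,0,0]]
    - [0,[0,0,0],[0,0,0]]

```text
t: 11.82
ee_pos: [0.5916, 0.1873, 0.0066]
eef_rot: [-3.121, -0.122, -0.252]
ft_force: [0.2, -0.3, 0.8]
opening: 0.0853
grip_force: 0.0
```

```bash
python3 -c "
from h import *
st([.592,.188,-.007]); print(np.round(arm.observe()['joint_positions'],3))"
```

```text
t 11.82 p [0.5916 0.1873 0.0066] tx [0.984 0.077 0.161] ty [ 0.078 -0.997 -0.002] tz [ 0.16   0.015 -0.987] op 0.0853 F [ 0.2 -0.3  0.8]
yaw 4.47
tool shift [-0.0018 -0.0006  0.0135]
[ 0.255  0.538  1.789 -0.043  0.655  1.779]
```

Request:
drive_tool:
  deltas:
    - [0,[-0.001,0,0.008],[0,0,0]]
    - [0,[-0.001,0,0.0055],[0,0,0]]
    - [0,[0,0,0],[0,0,0]]
    - [0.3,[0,0,0],[0,0,0]]
    - [0.45,[0,0,0],[0,0,0]]
    - [0.55,[0,0,0],[0,0,0]]
    - [0.62,[0,0,0],[0,0,0]]
    - [0.7,[0,0,0],[0,0,0]]
    - [0.8,[0,0,0],[0,0,0]]
    - [0.8,[0,0,0],[0,0,0]]

```text
t: 13.08
ee_pos: [0.5913, 0.1871, -0.0074]
eef_rot: [-3.121, -0.122, -0.251]
ft_force: [-1.4, -1.1, 5.3]
opening: 0.0292
grip_force: 60.1
```

```bash
python3 -c "
from h import *
st([.592-.1,.188-.0075,-.007]); print(np.round(arm.observe()['joint_positions'],3),arm.observe()['grip_force'],arm.observe()['ft_force'],arm.observe()['ft_torque'])"
```

```text
t 13.07 p [ 0.5913  0.1871 -0.0074] tx [0.984 0.077 0.16 ] ty [ 0.078 -0.997 -0.002] tz [ 0.159  0.014 -0.987] op 0.0292 F [-1.4 -1.1  5.3]
yaw 4.47
tool shift [-0.0982 -0.0012 -0.0163]
[ 0.254  0.559  1.799 -0.045  0.625  1.782] 60.10056674480438 [-1.42435132 -1.12723547  5.30705044] [-0.29232022  0.19897845 -0.08415186]
```

Request:
drive_tool:
  deltas:
    - [0.8,[-0.0005,0,-0.0001],[0,0,0]]
    - [0.8,[-0.001,0,-0.00016],[0,0,0]]
    - [0.8,[-0.0015,0,-0.00024],[0,0,0]]
    - [0.8,[-0.0016,0,-0.00026],[0,0,0]]
    - [0.8,[-0.0016,0,-0.00026],[0,0,0]]
    - [0.8,[-0.0016,0,-0.00026],[0,0,0]]
    - [0.8,[-0.0016,0,-0.00026],[0,0,0]]
    - [0.8,[-0.0016,0,-0.00026],[0,0,0]]
    - [0.8,[-0.0016,0,-0.00026],[0,0,0]]
    - [0.8,[-0.0016,0,-0.00026],[0,0,0]]

```text
t: 14.32
ee_pos: [0.5774, 0.1862, -0.0074]
eef_rot: [-3.121, -0.122, -0.252]
ft_force: [5.1, 0.7, 2.2]
opening: 0.0289
grip_force: 59.7
```

```bash
python3 -c "
from h import *
st([.5913-.1,.1871-.0078,-.0074])
p,q=grab('scene','s5')"
```

```text
t 14.32 p [ 0.5774  0.1862 -0.0074] tx [0.984 0.077 0.161] ty [ 0.078 -0.997 -0.002] tz [ 0.16   0.015 -0.987] op 0.0289 F [5.1 0.7 2.2]
yaw 4.48
tool shift [-0.0853  0.0002 -0.0139]
```

View pics/s5.png

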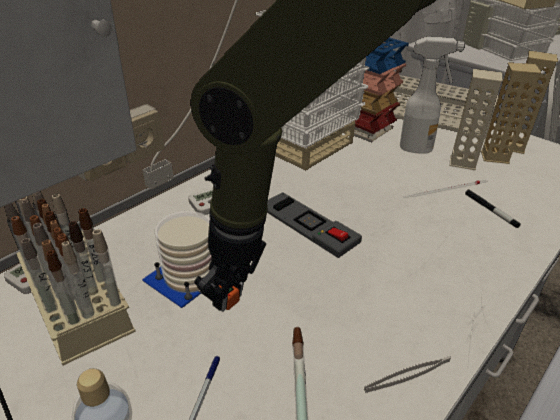

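The head has moved with the gripper and the stack is still straight at (187,250). I'll keep pulling.

Request:
drive_tool:
  deltas:
    - [0.8,[-0.0016,0,-0.00026],[0,0,0]]
    - [0.8,[-0.0016,0,-0.00026],[0,0,0]]
    - [0.8,[-0.0016,0,-0.00026],[0,0,0]]
    - [0.8,[-0.0016,0,-0.00026],[0,0,0]]
    - [0.8,[-0.0016,0,-0.00026],[0,0,0]]
    - [0.8,[-0.0016,0,-0.00026],[0,0,0]]
    - [0.8,[-0.0016,0,-0.00026],[0,0,0]]
    - [0.8,[-0.0016,0,-0.00026],[0,0,0]]
    - [0.8,[-0.0016,0,-0.00026],[0,0,0]]
    - [0.8,[-0.0016,0,-0.00026],[0,0,0]]
    - [0.8,[-0.0016,0,-0.00026],[0,0,0]]
    - [0.8,[-0.0016,0,-0.00026],[0,0,0]]
    - [0.8,[-0.0016,0,-0.00026],[0,0,0]]
    - [0.8,[-0.0016,0,-0.00026],[0,0,0]]
    - [0.8,[-0.0016,0,-0.00026],[0,0,0]]
    - [0.8,[-0.0016,0,-0.00026],[0,0,0]]
    - [0.8,[-0.0016,0,-0.00026],[0,0,0]]
    - [0.8,[-0.0016,0,-0.00026],[0,0,0]]
    - [0.8,[-0.0016,0,-0.00026],[0,0,0]]
    - [0.8,[-0.0016,0,-0.00026],[0,0,0]]

```text
t: 16.88
ee_pos: [0.5458, 0.1838, -0.0074]
eef_rot: [-3.12, -0.122, -0.254]
ft_force: [6.8, 0.4, -0.0]
opening: 0.0291
grip_force: 59.6
```

```bash
cat > stack.py <<'E'
from h import *
p,d=arm.grab_frame('top'); m=arm.camera_model('top');T=np.array(m['T'])
v,u=np.mgrid[:420,:560]; P=np.stack([(u-m['cx'])/m['fx']*d,(v-m['cy'])/m['fy']*d,d],-1)@T[:3,:3].T+T[:3,3]
k=(P[...,2]>.095)&(P[...,2]<.125)&(abs(P[...,0]-.66)<.06)&(abs(P[...,1]-.19)<.06)&(d>0); Q=P[k]
A=np.c_[Q[:,:2]-[.66,.19],np.ones(len(Q))]; c=np.linalg.lstsq(A,Q[:,2],rcond=None)[0]
print('stack top n',len(Q),'mean',np.median(Q,0).round(4),'slope',c.round(4))
E
python3 -c "
from stack import *
st(); print(np.round(arm.observe()['joint_positions'],3))"
```

```text
stack top n 2083 mean [0.6579 0.1931 0.1116] slope [0.004  0.0119 0.1113]
t 16.93 p [ 0.5456  0.1837 -0.0074] tx [0.984 0.077 0.161] ty [ 0.078 -0.997 -0.002] tz [ 0.161  0.015 -0.987] op 0.0293 F [ 6.4 -0.1  0.7]
yaw 4.48
[ 0.27   0.521  1.9   -0.054  0.562  1.807]
```

Request:
drive_tool:
  deltas:
    - [0.8,[-0.0016,0,-0.00026],[0,0,0]]
    - [0.8,[-0.0016,0,-0.00026],[0,0,0]]
    - [0.8,[-0.0016,0,-0.00026],[0,0,0]]
    - [0.8,[-0.0016,0,-0.00026],[0,0,0]]
    - [0.8,[-0.0016,0,-0.00026],[0,0,0]]
    - [0.8,[-0.0016,0,-0.00026],[0,0,0]]
    - [0.8,[-0.0016,0,-0.00026],[0,0,0]]
    - [0.8,[-0.0016,0,-0.00026],[0,0,0]]
    - [0.8,[-0.0016,0,-0.00026],[0,0,0]]
    - [0.8,[-0.0016,0,-0.00026],[0,0,0]]
    - [0.8,[-0.0016,0,-0.00026],[0,0,0]]
    - [0.8,[-0.0016,0,-0.00026],[0,0,0]]
    - [0.8,[-0.0016,0,-0.00026],[0,0,0]]
    - [0.8,[-0.0016,0,-0.00026],[0,0,0]]
    - [0.8,[-0.0016,0,-0.00026],[0,0,0]]
    - [0.8,[-0.0016,0,-0.00026],[0,0,0]]
    - [0.8,[-0.0016,0,-0.00026],[0,0,0]]
    - [0.8,[-0.0016,0,-0.00026],[0,0,0]]
    - [0.8,[-0.0016,0,-0.00026],[0,0,0]]
    - [0.8,[-0.0016,0,-0.00026],[0,0,0]]

```text
t: 19.42
ee_pos: [0.5126, 0.1811, -0.0074]
eef_rot: [-3.121, -0.122, -0.252]
ft_force: [4.7, 0.3, 5.0]
opening: 0.029
grip_force: 59.9
```

```bash
python3 -c "
from stack import *
st(); print(np.round(arm.observe()['joint_positions'],3))"
```

```text
stack top n 2058 mean [0.6616 0.1936 0.1096] slope [-0.032   0.0083  0.1094]
t 19.48 p [ 0.5123  0.1811 -0.0075] tx [0.984 0.077 0.16 ] ty [ 0.078 -0.997 -0.002] tz [ 0.159  0.015 -0.987] op 0.0288 F [ 4.1 -0.5  6.5]
yaw 4.48
[ 0.283  0.495  1.97  -0.062  0.52   1.827]
```

Request:
drive_tool:
  deltas:
    - [0.8,[-0.0016,0,-0.00026],[0,0,0]]
    - [0.8,[-0.0016,0,-0.00026],[0,0,0]]
    - [0.8,[-0.0016,0,-0.00026],[0,0,0]]
    - [0.8,[-0.0016,0,-0.00026],[0,0,0]]
    - [0.8,[-0.0016,0,-0.00026],[0,0,0]]
    - [0.8,[-0.0016,0,-0.00026],[0,0,0]]
    - [0.8,[-0.0016,0,-0.00026],[0,0,0]]
    - [0.8,[-0.0016,0,-0.00026],[0,0,0]]
    - [0.8,[-0.0016,0,-0.00026],[0,0,0]]
    - [0.8,[-0.0016,0,-0.00026],[0,0,0]]
    - [0.8,[-0.0016,0,-0.00026],[0,0,0]]
    - [0.8,[-0.0016,0,-0.00026],[0,0,0]]
    - [0.8,[-0.0016,0,-0.00026],[0,0,0]]
    - [0.8,[-0.0016,0,-0.00026],[0,0,0]]
    - [0.8,[-0.0016,0,-0.00026],[0,0,0]]

```text
t: 21.35
ee_pos: [0.4883, 0.1792, -0.0074]
eef_rot: [-3.121, -0.122, -0.251]
ft_force: [3.5, -0.2, 5.9]
opening: 0.0289
grip_force: 60.0
```

```bash
python3 -c "
from stack import *
st(); print(np.round(arm.observe()['joint_positions'],3))"
```

```text
stack top n 2047 mean [0.6559 0.1926 0.1077] slope [0.0083 0.008  0.1076]
t 21.4 p [ 0.488   0.1792 -0.0075] tx [0.984 0.077 0.16 ] ty [ 0.078 -0.997 -0.002] tz [ 0.159  0.014 -0.987] op 0.0292 F [4.8 0.4 5.6]
yaw 4.48
[ 0.294  0.477  2.021 -0.069  0.488  1.846]
```

The stack has dropped 4 mm onto the slab and is level, and the blade is out. I'll lift and turn about the vertical.

Request:
drive_tool:
  deltas:
    - [0.8,[0.0003,0,-0.002],[0,0,0]]
    - [0.8,[0.0013,0,-0.008],[0,0,0]]
    - [0.8,[0.0032,0,-0.02],[0,0,0]]
    - [0.8,[0.0032,0,-0.02],[0,0,0]]
    - [0.8,[0.0016,0,-0.01],[0,0,0]]
    - [0.8,[0,0,0],[-0.0115,0,0.071]]
    - [0.8,[0,0,0],[-0.0115,0,0.071]]
    - [0.8,[0,0,0],[0,0,0]]
    - [0.8,[0,0,0],[0,0,0]]

```text
t: 22.52
ee_pos: [0.4873, 0.1788, 0.0527]
eef_rot: [3.126, -0.101, 0.248]
ft_force: [-0.5, -0.2, -1.3]
opening: 0.0289
grip_force: 59.4
```

```bash
python3 -c "
from stack import *
st([.60,-.058,.053])"
```

```text
stack top n 2049 mean [0.6557 0.1926 0.1077] slope [0.0068 0.0061 0.1077]
t 22.57 p [0.4874 0.1788 0.0528] tx [ 0.985 -0.064  0.158] ty [-0.065 -0.998 -0.001] tz [ 0.158 -0.009 -0.987] op 0.0291 F [-0.2  1.2 -2.3]
yaw -3.72
tool shift [0.1262 0.229  0.0197]
```

Request:
drive_tool:
  deltas:
    - [0.8,[0,0.02,0],[0,0,0]]
    - [0.8,[0,0.035,0],[0,0,0]]
    - [0.8,[0,0.04,0],[0,0,0]]
    - [0.8,[0.01,0.04,0.002],[0,0,0]]
    - [0.8,[0.03,0.035,0.005],[0,0,0]]
    - [0.8,[0.035,0.03,0.005],[0,0,0]]
    - [0.8,[0.03,0.02,0.005],[0,0,0]]
    - [0.8,[0.015,0.009,0.003],[0,0,0]]
    - [0.8,[0.006,0,0],[0,0,0]]
    - [0.8,[0,0,0],[0,0,0]]
    - [0.8,[0,0,0],[0,0,0]]

```text
t: 23.95
ee_pos: [0.5986, -0.0567, 0.0527]
eef_rot: [3.127, -0.101, 0.247]
ft_force: [-0.2, -0.7, -0.7]
opening: 0.0294
grip_force: 59.5
```

```bash
python3 -c "
from stack import *
st([.6073,-.0585,.012])
a=np.hstack([cv2.resize(p[130:230,265:365],(600,600),interpolation=cv2.INTER_CUBIC),np.zeros((600,0,3),'uint8')])
cv2.imwrite('pics/t6c.png',np.clip(a[:,:,::-1]*1.5,0,255).astype('uint8'));np.save('pics/t6.npy',d)"
```

```text
stack top n 2050 mean [0.6556 0.1927 0.1078] slope [0.0043 0.0075 0.1077]
t 24.0 p [ 0.5988 -0.0568  0.0528] tx [ 0.985 -0.064  0.158] ty [-0.065 -0.998 -0.002] tz [ 0.157 -0.008 -0.987] op 0.0291 F [ 0.2  0.1 -0.7]
yaw -3.7
tool shift [0.0021 0.0012 0.0417]
```

View pics/t6c.png

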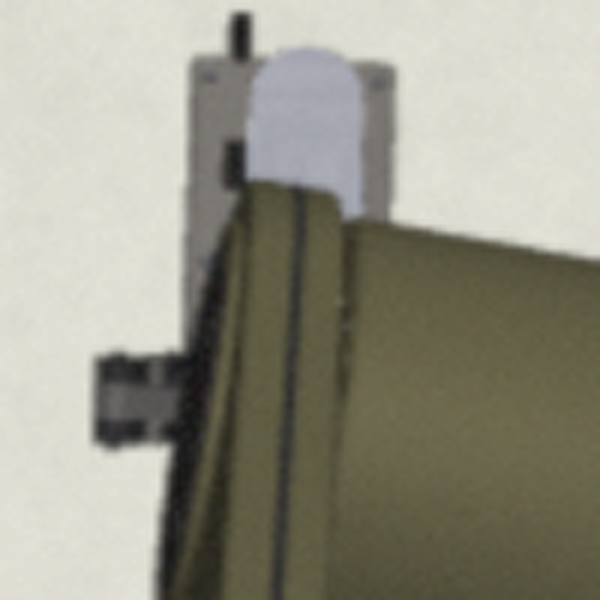

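The crop shows the blade over the cradle, with its tip at (306,46) and its edges at (246,120) and (362,120). I'll compare that with the predicted tip.

```bash
python3 -c "
from h import *
W=lambda u,v,z:world('top',265+u/6-.42,130+v/6-.42,z).round(4)
print('tip',W(306,46,.071),'edges',W(246,120,.072),W(362,120,.072)); 
d=np.load('pics/t6.npy')
for u,v in((306,80),(306,150)): 
  x,y=265+u/6,130+v/6; print(world('top',x-.42,y-.42,d=float(np.median(d[int(y)-1:int(y)+2,int(x)-1:int(x)+2]))).round(4))"
```

```text
tip [ 0.7051 -0.0621  0.071 ] edges [ 0.682  -0.0426  0.072 ] [ 0.6812 -0.0784  0.072 ]
[ 0.6943 -0.0616  0.0714]
[ 0.6722 -0.0608  0.0718]
```

Request:
drive_tool:
  deltas:
    - [0.8,[0.001,0.002,0.01],[0,0,0]]
    - [0.8,[0.001,0,0.016],[0,0,0]]
    - [0.8,[0,0,0.011],[0,0,0]]
    - [0.8,[0,0,0.004],[0,0,0]]
    - [0.8,[0,0,0],[0,0,0]]
    - [0.8,[0,0,0],[0,0,0]]

```text
t: 24.75
ee_pos: [0.6088, -0.0605, 0.013]
eef_rot: [3.126, -0.103, 0.251]
ft_force: [-0.4, -0.2, -1.0]
opening: 0.0291
grip_force: 59.5
```

```bash
python3 -c "
from h import *
st([.6072,-.0594,.0035])"
```

```text
t 24.75 p [ 0.6088 -0.0605  0.013 ] tx [ 0.985 -0.065  0.16 ] ty [-0.066 -0.998 -0.002] tz [ 0.159 -0.009 -0.987] op 0.0291 F [-0.4 -0.2 -1. ]
yaw -3.77
tool shift [-0.0032 -0.001   0.0091]
```

Request:
drive_tool:
  deltas:
    - [0.8,[-0.0025,-0.001,0],[0,0,0]]
    - [0.8,[-0.0005,0,0.002],[0,0,0]]
    - [0.8,[0,0,0.002],[0,0,0]]
    - [0.8,[0,0,0.002],[0,0,0]]
    - [0.8,[0,0,0.002],[0,0,0]]
    - [0.8,[0,0,0],[0,0,0]]

```text
t: 25.5
ee_pos: [0.6067, -0.0593, 0.0065]
eef_rot: [3.126, -0.103, 0.252]
ft_force: [-5.2, 0.1, 15.9]
opening: 0.0289
grip_force: 69.9
```

```bash
python3 -c "
from h import *
st([.6072,-.0594,.0025])"
```

```text
t 25.5 p [ 0.6067 -0.0593  0.0065] tx [ 0.985 -0.065  0.16 ] ty [-0.066 -0.998 -0.002] tz [ 0.16  -0.009 -0.987] op 0.0289 F [-5.2  0.1 15.9]
yaw -3.76
tool shift [-0.0002  0.0001  0.004 ]
```

```bash
python3 -c "
from h import *
o=arm.observe();print(o['ft_force'].round(2),o['ft_torque'].round(3))
d=np.load('pics/top0.npy')
# rim ridge in the starting depth map, in cradle axes about (.6065,-.0585)
m=arm.camera_model('top');T=np.array(m['T'])
v,u=np.mgrid[:420,:560]; P=np.stack([(u-m['cx'])/m['fx']*d,(v-m['cy'])/m['fy']*d,d],-1)@T[:3,:3].T+T[:3,3]
a=np.radians(-3.8); q=(P[...,:2]-[.6065,-.0585])@np.array([[np.cos(a),-np.sin(a)],[np.sin(a),np.cos(a)]])
im=cv2.cvtColor(cv2.imread('pics/top0.png'),cv2.COLOR_BGR2GRAY)
for ax,other,n in((0,1,'x'),(1,0,'y')):
  for s in np.arange(-.032,.0325,.002):
    k=(abs(q[...,ax]-s)<.0012)&(abs(q[...,other])<.012)&(d>0)
    print(n,round(s*1000),int(im[k].mean()),round(np.median(P[k][:,2])*1000,1),end=' | ')
  print()
"
```

```text
[-5.21  0.13 15.9 ] [0.085 0.866 0.002]
x -32 66 9.1 | x -30 66 10.8 | x -28 66 10.3 | x -26 65 9.7 | x -24 50 11.0 | x -22 32 16.0 | x -20 34 16.4 | x -18 60 10.3 | x -16 65 10.0 | x -14 66 9.2 | x -12 66 10.1 | x -10 66 9.4 | x -8 66 9.9 | x -6 69 12.5 | x -4 68 10.3 | x -2 67 10.6 | x 0 66 9.3 | x 2 66 9.8 | x 4 66 9.7 | x 6 67 10.4 | x 8 69 10.5 | x 10 69 10.2 | x 12 67 10.1 | x 14 67 10.5 | x 16 66 10.4 | x 18 64 10.0 | x 20 38 14.7 | x 22 32 14.7 | x 24 41 12.8 | x 26 61 10.3 | x 28 66 9.8 | x 30 67 9.9 | x 32 67 10.7 | 
y -32 64 9.1 | y -30 65 10.2 | y -28 66 10.5 | y -26 65 10.5 | y -24 59 10.5 | y -22 46 9.6 | y -20 30 15.1 | y -18 35 14.9 | y -16 55 11.2 | y -14 66 10.2 | y -12 66 9.5 | y -10 66 11.0 | y -8 68 9.2 | y -6 69 9.6 | y -4 67 10.1 | y -2 66 10.0 | y 0 66 10.8 | y 2 67 9.8 | y 4 67 9.9 | y 6 70 9.7 | y 8 68 10.2 | y 10 67 10.0 | y 12 67 10.3 | y 14 66 10.2 | y 16 57 10.7 | y 18 33 14.7 | y 20 29 14.6 | y 22 48 12.2 | y 24 65 10.6 | y 26 67 10.2 | y 28 67 9.8 | y 30 66 10.3 | y 32 65 10.2 |
```

The contact torque points to the rear of the head on the rear rim, and the rim profile puts the pocket centre about 0.5 mm further along +x. I'll lift 3 mm, shift +x and lower straight down.

Request:
drive_tool:
  deltas:
    - [0.8,[0.0005,0,-0.003],[0,0,0]]
    - [0.8,[0.0022,0,0.0003],[0,0,0]]
    - [0.8,[-0.0002,0,0.0012],[0,0,0]]
    - [0.8,[-0.0002,0,0.0012],[0,0,0]]
    - [0.8,[-0.0002,0,0.0012],[0,0,0]]
    - [0.8,[-0.0002,0,0.0012],[0,0,0]]
    - [0.8,[0,0,0],[0,0,0]]

```text
t: 26.38
ee_pos: [0.61, -0.0595, 0.0067]
eef_rot: [3.125, -0.103, 0.257]
ft_force: [-12.0, 1.9, 33.9]
opening: 0.0291
grip_force: 66.9
```

```bash
python3 -c "
from h import *
st([.6085,-.0594,.0025]);print(arm.observe()['ft_torque'].round(3))"
```

```text
t 26.38 p [ 0.61   -0.0595  0.0067] tx [ 0.984 -0.065  0.163] ty [-0.066 -0.998 -0.001] tz [ 0.163 -0.009 -0.987] op 0.0291 F [-12.    1.9  33.9]
yaw -3.76
tool shift [-0.0022 -0.      0.0039]
[0.118 0.781 0.022]
```

The contact stays at the same height wherever I shift, and the grip force rises with it. So the fingertips are standing on the side rims, with the head about 4 mm above the floor and over the pocket. I'll centre it, relieve the load and let it drop in.

Request:
drive_tool:
  deltas:
    - [0.8,[0,0,-0.0025],[0,0,0]]
    - [0.8,[-0.0012,0,0],[0,0,0]]
    - [0.8,[0,0,0],[0,0,0]]

```text
t: 26.75
ee_pos: [0.6099, -0.0596, 0.0071]
eef_rot: [3.125, -0.103, 0.258]
ft_force: [-2.6, 0.5, 13.9]
opening: 0.029
grip_force: 61.4
```

```bash
python3 -c "
from h import *
st([.6078,-.0593,.0072]);print(arm.observe()['ft_torque'].round(3))"
```

```text
t 26.75 p [ 0.6099 -0.0596  0.0071] tx [ 0.984 -0.065  0.164] ty [-0.066 -0.998 -0.001] tz [ 0.164 -0.009 -0.986] op 0.029 F [-2.6  0.5 13.9]
yaw -3.77
tool shift [-0.0021 -0.0001 -0.0005]
[ 0.129 -0.079  0.068]
```

Request:
drive_tool:
  deltas:
    - [0.8,[0,0,-0.0015],[0,0,0]]
    - [0.8,[-0.002,0,0],[0,0,0]]
    - [0.8,[0,0,0],[0,0,0]]

```text
t: 27.12
ee_pos: [0.6076, -0.0595, 0.0068]
eef_rot: [3.126, -0.103, 0.257]
ft_force: [3.7, -0.0, 4.0]
opening: 0.029
grip_force: 62.4
```

```bash
python3 -c "
from h import *
st([.6078,-.0593,.0072]);print(arm.observe()['ft_torque'].round(3))"
```

```text
t 27.12 p [ 0.6076 -0.0595  0.0068] tx [ 0.984 -0.065  0.163] ty [-0.066 -0.998 -0.002] tz [ 0.163 -0.009 -0.987] op 0.029 F [ 3.7 -0.   4. ]
yaw -3.78
tool shift [ 0.0003 -0.0002 -0.0003]
[ 0.043 -0.666  0.004]
```

Nearly unloaded and centred. I'll open gently.

Request:
drive_tool:
  deltas:
    - [0.6,[0,0,0],[0,0,0]]
    - [0.55,[0,0,0],[0,0,0]]
    - [0.5,[0,0,0],[0,0,0]]
    - [0.4,[0,0,0],[0,0,0]]
    - [0.2,[0,0,0],[0,0,0]]
    - [0,[0,0,0],[0,0,0]]
    - [0,[0,0,0],[0,0,0]]

```text
t: 28.0
ee_pos: [0.6052, -0.0591, 0.006]
eef_rot: [3.127, -0.103, 0.25]
ft_force: [0.3, -0.5, 0.0]
opening: 0.0852
grip_force: 0.0
```

Request:
drive_tool:
  deltas:
    - [0,[0,0,-0.02],[0,0,0]]
    - [0,[0,0,-0.04],[0,0,0]]
    - [0,[0,0,-0.05],[0,0,0]]
    - [0,[-0.05,0,0],[0,0,0]]
    - [0,[-0.055,0,0],[0,0,0]]
    - [0,[-0.055,0,0],[0,0,0]]
    - [0,[0,0,0],[0,0,0]]

```text
t: 28.88
ee_pos: [0.4217, -0.046, 0.0873]
eef_rot: [3.13, -0.104, 0.235]
ft_force: [0.8, 0.0, -0.7]
opening: 0.0853
grip_force: 0.0
```

```bash
python3 -c "
from stack import *
st()
cv2.imwrite('pics/t7.png',p[:,:,::-1])
a=np.radians(-3.8); q=(P[...,:2]-[.607,-.0583])@np.array([[np.cos(a),-np.sin(a)],[np.sin(a),np.cos(a)]]); z=P[...,2]
hsv=cv2.cvtColor(p,cv2.COLOR_RGB2HSV)
k=(abs(q[...,0])<.04)&(abs(q[...,1])<.04)&(z>.025)&(d>0)
print('head n',k.sum(),'z',np.median(z[k]).round(4),'ext x',np.percentile(q[k][:,0],[1,50,99]).round(4),'y',np.percentile(q[k][:,1],[1,50,99]).round(4))
kk=k&(abs(q[...,0])<.013)&(abs(q[...,1])<.011)
A=np.c_[q[kk],np.ones(kk.sum())];print('plane',np.linalg.lstsq(A,z[kk],rcond=None)[0].round(4))
g=(abs(q[...,0])<.03)&(abs(q[...,1])<.03)&(hsv[...,0]>45)&(hsv[...,0]<90)&(hsv[...,1]>80)
print('display',g.sum(),q[g].mean(0).round(4))
b=(q[...,0]>.03)&(q[...,0]<.13)&(abs(q[...,1])<.012)&(z>.015)&(d>0)
for x in (.035,.05,.065,.08,.095,.1,.105,.11):
  s=b&(abs(q[...,0]-x)<.003); print(x,s.sum(),np.median(z[s]).round(4) if s.any() else '')
"
```

```text
stack top n 2055 mean [0.655  0.1923 0.1078] slope [0.0043 0.008  0.1077]
t 28.93 p [ 0.4268 -0.0471  0.0887] tx [ 0.986 -0.066  0.156] ty [-0.066 -0.998 -0.002] tz [ 0.156 -0.008 -0.988] op 0.0851 F [ 1.3 -0.4  0.6]
yaw -3.79
head n 294 z 0.0377 ext x [-0.0171 -0.0005  0.0207] y [-0.0145  0.0011  0.0156]
plane [-0.009   0.0381  0.0385]
display 9 [-0.0003 -0.0003]
0.035 37 0.0218
0.05 35 0.0222
0.065 36 0.0222
0.08 37 0.0219
0.095 37 0.022
0.1 38 0.0227
0.105 17 0.0214
0.11 0
```

The head is home: top at 37.7 mm (38 expected), centred to about 0.5 mm, blade top at 22 mm along its length. Next I'll close the jaws, lean the tool back and go over the rocker's near end.

Request:
drive_tool:
  deltas:
    - [1,[0,0,0],[0,-0.14,0]]
    - [1,[0,0,0],[0,-0.14,0]]
    - [1,[0,0,0],[0,-0.14,0]]
    - [1,[0,0,0],[0,0,0]]
    - [1,[0,0,0],[0,0,0]]

```text
t: 29.55
ee_pos: [0.43, -0.0476, 0.089]
eef_rot: [-3.103, 0.101, 0.404]
ft_force: [-1.1, -0.1, 0.5]
opening: -0.0003
grip_force: 0.0
```

```bash
python3 -c "
from h import *
st([.511,-.0535,.04])"
```

```text
t 29.55 p [ 0.43   -0.0476  0.089 ] tx [ 0.965 -0.063 -0.256] ty [-0.066 -0.998 -0.002] tz [-0.256  0.019 -0.967] op -0.0003 F [-1.1 -0.1  0.5]
yaw -3.76
tool shift [0.091  0.0006 0.0265]
```

Request:
drive_tool:
  deltas:
    - [1,[0.045,0.0006,0],[0,0,0]]
    - [1,[0.046,0,0.005],[0,0,0]]
    - [1,[0,0,0.02],[0,0,0]]
    - [1,[0,0,0],[0,0,0]]
    - [1,[0,0,0],[0,0,0]]

```text
t: 30.18
ee_pos: [0.5105, -0.0536, 0.0426]
eef_rot: [-3.103, 0.102, 0.405]
ft_force: [0.2, -0.3, 0.8]
opening: 0.0002
grip_force: 0.0
```

```bash
python3 -c "
from h import *
st([.511,-.0535,.018]); o=arm.observe(); M=R.from_rotvec(o['eef_rot']).as_matrix()
for n in('scene','top'):
  p,d=arm.grab_frame(n);m=arm.camera_model(n);T=np.array(m['T']);d0=np.load(f'pics/{n}0.npy')
  v,u=np.mgrid[:420,:560]; P=np.stack([(u-m['cx'])/m['fx']*d,(v-m['cy'])/m['fy']*d,d],-1)@T[:3,:3].T+T[:3,3]
  k=(d>0)&(d0-d>.01); Q=(P[k]-o['ee_pos'])@M; s=(abs(Q[:,0])<.02)&(abs(Q[:,1])<.035)&(Q[:,2]>-.06)
  print(n,s.sum(),np.sort(Q[s][:,2])[-8:].round(4),Q[s][np.argsort(Q[s][:,2])[-8:],0].round(3))
"
```

```text
t 30.18 p [ 0.5105 -0.0536  0.0426] tx [ 0.964 -0.063 -0.257] ty [-0.066 -0.998 -0.002] tz [-0.256  0.019 -0.966] op 0.0002 F [ 0.2 -0.3  0.8]
yaw -3.78
tool shift [ 0.0068 -0.0001  0.0236]
scene 389 [-0.0122 -0.0121 -0.0121 -0.0119 -0.0117 -0.0114 -0.0109 -0.0099] [-0.011 -0.011 -0.007 -0.002  0.005 -0.007 -0.008  0.002]
top 43 [-0.0228 -0.022  -0.0217 -0.0203 -0.0178 -0.016  -0.0154 -0.0126] [-0.007 -0.006 -0.01  -0.01  -0.007 -0.011 -0.011 -0.01 ]
```

Request:
drive_tool:
  deltas:
    - [1,[0.0032,0,0.012],[0,0,0]]
    - [1,[0.0026,0,0.0097],[0,0,0]]
    - [1,[0.0005,0,0.002],[0,0,0]]
    - [1,[0.0005,0,0.002],[0,0,0]]
    - [1,[0.0005,0,0.002],[0,0,0]]
    - [1,[0,0,0],[0,0,0]]

```text
t: 31.02
ee_pos: [0.5098, -0.0534, 0.014]
eef_rot: [-3.102, 0.102, 0.411]
ft_force: [-4.6, -0.4, 9.8]
opening: 0.0002
grip_force: 5.4
```

```bash
python3 -c "
from h import *
st([.511,-.0535,.01])"
```

```text
t 31.02 p [ 0.5098 -0.0534  0.014 ] tx [ 0.963 -0.063 -0.26 ] ty [-0.066 -0.998 -0.002] tz [-0.26   0.019 -0.966] op 0.0002 F [-4.6 -0.4  9.8]
yaw -3.76
tool shift [ 0.0022 -0.      0.0036]
```

Request:
drive_tool:
  deltas:
    - [1,[0.0006,0,0.001],[0,0,0]]
    - [1,[0.0004,0,0.001],[0,0,0]]
    - [1,[0,0,0],[0,0,0]]

```text
t: 31.4
ee_pos: [0.5098, -0.0535, 0.0137]
eef_rot: [-3.102, 0.102, 0.412]
ft_force: [-6.8, -0.6, 21.1]
opening: -0.0
grip_force: 11.8
```

Request:
drive_tool:
  deltas:
    - [1,[0,0,-0.015],[0,0,0]]
    - [1,[0,0,-0.05],[0,0,0]]
    - [1,[-0.05,0,-0.02],[0,0,0]]
    - [1,[-0.055,0,0],[0,0,0]]
    - [1,[0,0,0],[0,0,0]]

```text
t: 32.02
ee_pos: [0.4294, -0.048, 0.1213]
eef_rot: [-3.103, 0.102, 0.406]
ft_force: [0.4, 1.3, -0.5]
opening: 0.0002
grip_force: 0.0
```

```bash
cat > fin.py <<'E'
from stack import *
st(); a=np.radians(-3.8); C=np.array([[np.cos(a),-np.sin(a)],[np.sin(a),np.cos(a)]])
def red(dd,P):
    q=(P[...,:2]-[.607,-.0583])@C; print([ (x,np.median(P[...,2][(abs(q[...,0]-x*1e-3)<.0025)&(abs(q[...,1])<.006)]).round(4)) for x in(-86,-82,-78,-74,-70,-66,-62,-58,-54)])
d0=np.load('pics/top0.npy');P0=np.stack([(u-m['cx'])/m['fx']*d0,(v-m['cy'])/m['fy']*d0,d0],-1)@T[:3,:3].T+T[:3,3]
red(d0,P0);red(d,P)
q=(P[...,:2]-[.607,-.0583])@C; z=P[...,2]
k=(abs(q[...,0])<.013)&(abs(q[...,1])<.011)
print('head plane',np.linalg.lstsq(np.c_[q[k],np.ones(k.sum())],z[k],rcond=None)[0].round(4))
k=(q[...,0]>.03)&(q[...,0]<.09)&(abs(q[...,1])<.014)
print('blade plane',np.linalg.lstsq(np.c_[q[k],np.ones(k.sum())],z[k],rcond=None)[0].round(4))
E
python3 fin.py
```

```text
stack top n 2044 mean [0.6548 0.1922 0.1077] slope [0.0067 0.0045 0.1076]
t 32.08 p [ 0.4323 -0.0485  0.1209] tx [ 0.965 -0.063 -0.254] ty [-0.066 -0.998 -0.002] tz [-0.254  0.018 -0.967] op 0.0001 F [ 0.3 -0.4  0.5]
yaw -3.78
[(-86, np.float64(0.0265)), (-82, np.float64(0.0274)), (-78, np.float64(0.0267)), (-74, np.float64(0.0256)), (-70, np.float64(0.025)), (-66, np.float64(0.0238)), (-62, np.float64(0.0229)), (-58, np.float64(0.0229)), (-54, np.float64(0.021))]
[(-86, np.float64(0.5289)), (-82, np.float64(0.5292)), (-78, np.float64(0.5291)), (-74, np.float64(0.5288)), (-70, np.float64(0.5282)), (-66, np.float64(0.527)), (-62, np.float64(0.5254)), (-58, np.float64(0.5231)), (-54, np.float64(0.5203))]
head plane [0. 0. 0.]
blade plane [0.0131 0.0139 0.0212]
```

Request:
drive_tool:
  deltas:
    - [1,[0,0.04,-0.02],[0,0,0]]
    - [1,[0,0.055,-0.02],[0,0,0]]
    - [1,[0,0.055,0],[0,0,0]]
    - [1,[0,0.055,0],[0,0,0]]
    - [1,[0,0,0],[0,0,0]]
    - [1,[0,0,0],[0,0,0]]

```text
t: 32.83
ee_pos: [0.4303, -0.2541, 0.1577]
eef_rot: [-3.102, 0.103, 0.405]
ft_force: [-0.2, 0.5, 0.2]
opening: -0.0002
grip_force: 0.0
```

```bash
python3 fin.py
```

```text
stack top n 2039 mean [0.6549 0.1922 0.1076] slope [0.0024 0.0074 0.1076]
t 32.88 p [ 0.43   -0.2534  0.1578] tx [ 0.964 -0.063 -0.257] ty [-0.066 -0.998 -0.003] tz [-0.256  0.019 -0.966] op -0.0001 F [ 0.1 -0.3 -0.1]
yaw -3.76
[(-86, np.float64(0.0265)), (-82, np.float64(0.0274)), (-78, np.float64(0.0267)), (-74, np.float64(0.0256)), (-70, np.float64(0.025)), (-66, np.float64(0.0238)), (-62, np.float64(0.0229)), (-58, np.float64(0.0229)), (-54, np.float64(0.021))]
[(-86, np.float64(0.022)), (-82, np.float64(0.0224)), (-78, np.float64(0.0231)), (-74, np.float64(0.0233)), (-70, np.float64(0.0249)), (-66, np.float64(0.0248)), (-62, np.float64(0.0256)), (-58, np.float64(0.0273)), (-54, np.float64(0.0266))]
head plane [-0.0152 -0.0066  0.0385]
blade plane [0.0032 0.0153 0.0219]
```

```bash
python3 -c "
from cell import arm
print(arm.job_done())"
```

```text
the job is handed in; nothing more can be done
None
```

The job is handed in (verdict not shown): the last depth check showed the stack level on its stand, the logger home in the pocket with its blade along the rest, and the rocker tilted to on. One possible range fault: j6 briefly read 2.683 rad (stated limit 2.68) during an early tilted grasp.

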